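# Run a fingertip along the clip organiser to shut its lids

## Robot

A 6-joint arm with a two-finger parallel gripper is mounted at the origin on the work surface. World frame = base frame: x ahead of the robot, y to its left, z up, the work surface at z = 0. Lengths are in m, angles in rad, forces in N, time in s.
With the tool pointing down it reaches from about 0.35 to 0.775 m from the base axis. Payload 5.5 kg.
Tool frame: the origin (TCP) lies between the finger pads; the fingertips stand 17 mm ahead of it and the grasp point (between the pads) lies 2 mm behind it (env.tip_extent is the distance from the TCP to the fingertips, in m); z points along the fingers, y is the line along which they close (so a half turn about z gives the same grasp; the last joint's range is limited). The gripper opens to 85 mm and grips with 20 to 120 N. Pads are 22 mm wide; open, the fingers measure 114 mm over their backs; the gripper's body (76 mm by 85 mm) begins 54 mm behind the grasp point. The pads swing forward as they close: fully open they stand 13 mm farther back than shut.
Start: joints at [1.106, 0.313, 0.046, 1.304, 0, 1.431], TCP at [0.184, 0.545, 0.248] pointing down, gripper open.
Joint ranges: [-2.76, 2.76], [-0.86, 1.69], [-1.03, 1.26], [-2.2, 2.34], [-1.47, 1.5], [-3.14, 3.14]. Speed limits (rad/s): [2.57, 2.57, 3.14, 3.14, 3.14, 3.14].

## Interface

Orientations are given as a unit quaternion [w, x, y, z].
In Python, from plant import env, optics gives the robot as it stands.
- The arm moves only by the tool drive_tool, never from a script. Its arguments are lists of equal length, an entry for each row: "linear": the shift along the world's x, y, z in units of 4 cm (1.0 is 4 cm), a list of three; "turn": the turn, a rotation vector about the world's x, y, z in units of 90 degrees (1.0 is 90 degrees), a list of three; "fingers": the opening, from 0 (shut) to 1 (fully open). A call has 1 to 10 rows; each row shifts and turns the commanded pose from where the row before left it; what a row does not reach is not made up. A row lasts 1/12 s, in which the tool goes at most 41.7 mm and 7.16 degrees, less where a joint would pass 70% of its speed; a pose out of reach is approached as far as the arm can. A call with a number of a shift or a turn outside -1 to 1 is refused whole. A call with a gripper value outside its range is refused whole. The fingers move at their own pace and stop on an object; "grip_force" is the grip in N (left out, the last holds). Time passes only in rows, so rows that do not move let the fingers close. It gives the time, the measured TCP pose, the force, the opening and the grip force at its end, in the units of the state.
- env.state(): the state, without advancing time (a new reading comes with each control period).
- optics.read_camera(name): name is "scene" or "top"; returns (picture, depth): 384x512x3 uint8, red, green, blue; 384x512 float32, m along the optical axis (not along the pixel's ray), 0 where there is no reading.
- optics.camera_params(name): a dict with "fov_y" (degrees; the focal length in pixels is half the picture's height over the tangent of half this angle, whatever the lens; pixels are square), "cx", "cy" (the principal point, pixels), "rvec" (rotation vector, rad) and "tvec" (3), from world to camera coordinates, as OpenCV has them. Camera axes: x right, y down, z forward; pixel columns grow to the right and rows downward; lengths in m; the calibration is good to about 2 mm. A picture is of the moment at which its call begins. camera_params takes no time and is no camera call.
- env.hand_in(): hands the job in; it is judged then, once.
The state is a dict: "time": time; "joint_positions": joint angles; "joint_vel": joint speeds; "joint_torque": joint torques, N m; "position": TCP position; "tool_rot": TCP orientation; "wrist_force": force on the tool from outside, world axes, zero at the start; "moment": the same for the moment, N m; "gripper_width": finger opening in m; "gripper_force": force on a finger pad.
Only numpy, scipy, OpenCV 4.12 (cv2) and the standard library are available. Lean on these libraries where they do the work, as an engineer would, in place of code of your own. Each camera call takes 0.05 s, during which the arm holds its last target. There are 200 camera calls.

## Task

Run the closed fingertips gently along the top of the long clip organiser, from the end with the rounded nose to the other end, so that its six propped-up flip lids are laid down one after another in that order and all lie shut. Only touch it lightly: do not lift the organiser, push it out of its place or press hard on it. Leave the other things on the desk where they are, and finish with the hand clear.

Things in the scene. Friction and masses are not known exactly. Their poses are not given: they have to be found in the camera images.
- organiser: Black plastic clip organiser, loose on the desk (about 0.8 kg, slides if pushed sideways with over about 5 N), pointing any way. Box 190 mm long (own x, -95 to +95), 36 wide (y), rim 32 high, six compartments in a row along x. At its -x end a lower rounded nose (20 high, radius 18, out to x = -113) marks the start of the row. Origin: centre of the 190 mm box's underside; z up.
- first_hinge (a point): Start of the row, next to the nose: point on the organiser's midline above the first lid's hinge (own x -91.5 mm), 34.5 mm above the desk, which is the level of the tops of shut lids.
- last_edge (a point): End of the row: point on the organiser's midline at the free edge of the sixth lid when shut (own x +91.5 mm), 34.5 mm above the desk.
- lid1 (a joint): Angle (rad) of lid 1 counted from the nose: 0 shut flat, 1.25 fully open. All six lids are alike: white plates 28 mm long (along the row), 34 wide, 2.5 thick; all start open (0.6 to 1.15). Hinge of lid n: across the row at the organiser's x = -91.5 + 31(n-1) mm, 32 mm high, on the lid's side nearer the nose, so the free edge is the side away from the nose.
- lid2 (a joint): Angle (rad) of lid 2 counted from the nose: 0 shut flat, 1.25 fully open. The lids have no spring: a slightly stiff hinge (0.004 Nm) keeps each lid where it is left.
- lid3 (a joint): Angle (rad) of lid 3 counted from the nose: 0 shut flat, 1.25 fully open. Something moving along the row away from the nose, close above the rim, meets the upper face of each lid and lays it down; moving towards the nose it catches under the lids.
- lid4 (a joint): Angle (rad) of lid 4 counted from the nose: 0 shut flat, 1.25 fully open. Same kind as lid 1.
- lid5 (a joint): Angle (rad) of lid 5 counted from the nose: 0 shut flat, 1.25 fully open. Same kind as lid 1.
- lid6 (a joint): Angle (rad) of lid 6 counted from the nose: 0 shut flat, 1.25 fully open. Same kind as lid 1.
- eraser: Bystander, loose, to be left alone: white eraser 45 x 22 x 13 mm; origin at the centre of its underside.
- tape: Bystander, loose, to be left alone: clear tape roll lying flat, diameter 60 mm, 18 mm high; origin at the centre of its underside.
- notes: Bystander, loose, to be left alone: block of paper notes 51 x 51 x 25 mm; origin at the centre of its underside.
- sharpener: Bystander, loose, to be left alone: metal pencil sharpener 26 x 16 x 13 mm; origin at the centre of its underside.
- stapler: Bystander, loose, to be left alone: black stapler 125 mm long, 49 mm high; origin at the centre of its underside.
- mug: Bystander, loose, to be left alone: white mug, diameter 80 mm, 92 mm high; origin at the centre of its underside.
- book: Bystander, loose, to be left alone: closed blue book 210 x 145 x 22 mm; origin at the centre of its underside.

How it is judged:
On the way, in this order (a step that is already met when the one before it is completed fails the run):
1. lid 1 (counted from the nose) is shut, while the next ones are still open (value of joint lid1 below 0.12 rad), for 0.05 s.
2. lid 2 (counted from the nose) is shut, while the next ones are still open (value of joint lid2 below 0.12 rad), for 0.05 s.
3. lid 3 (counted from the nose) is shut, while the next ones are still open (value of joint lid3 below 0.12 rad), for 0.05 s.
4. lid 4 (counted from the nose) is shut, while the next ones are still open (value of joint lid4 below 0.12 rad), for 0.05 s.
5. lid 5 (counted from the nose) is shut, while the next ones are still open (value of joint lid5 below 0.12 rad), for 0.05 s.
6. lid 6 is shut (value of joint lid6 below 0.12 rad), for 0.05 s.
At the end, for the whole second after the job is handed in: All six lids are shut (each within 0.12 rad, about 3 mm at its free edge), the organiser stands flat, at rest, within 30 mm of where it started, and every bystander is within 30 mm of where it started (value of joint each of lid1, lid2, lid3, lid4, lid5, lid6 below 0.12 rad and distance of each of organiser, eraser, tape, notes, sharpener, stapler, mug, book from where it was at the start of the episode below 0.03 m and angle between organiser's own z axis and vertical below 0.05 rad and linear speed of organiser below 0.01 m/s); the robot touches nothing.
It fails at once if the organiser is shoved out of place (over 30 mm) (distance of organiser from where it was at the start of the episode above 0.03 m).
It fails at once if the organiser is lifted (over 10 mm) (height (world z) of organiser above 0.01 m).
It fails at once if the organiser is tipped (over 0.2 rad) (angle between organiser's own z axis and vertical above 0.2 rad).
It fails at once if the robot presses hard on the organiser or its lids (over 30 N) (contact force between any of the arm, the fingers and organiser above 30 N).
It fails at once if a bystander is disturbed (moved over 30 mm) (distance of any of eraser, tape, notes, sharpener, stapler, mug, book from where it was at the start of the episode above 0.03 m).
It also fails if it takes over 42 s, if anything falls off the work surface, if the arm or the gripper's body presses on something with over 40 N, if the wrist force passes 120 N, or if a joint passes its speed limit or range.

## Working session

There is one attempt and no reset: what is moved stays moved. The work goes in short steps, Python scripts to look and compute and a tool call to move; the robot and the scene stay as the last step left them, time stands still between calls to the robot, and variables do not carry over. Pictures are saved under pics/ and viewed, at most 10 in all, crops included, and the job is handed in when it is done.

Besides the shell and the picture viewer there is one more tool, called after "Request:" as name(argument=value, ...) on one line, values as JSON. drive_tool: Moves the arm, as the interface text tells. Shifts and turns lie within -1 to 1; 1 stands for 4 cm of shift or 90 degrees of turn. Its arguments: {"type":"object","properties":{"linear":{"type":"array"},"turn":{"type":"array"},"fingers":{"type":"array"},"grip_force":{"type":"number"}},"required":["linear","turn","fingers"]}

```bash
mkdir -p pics
cat > h.py <<'E'
import numpy as np, cv2
from plant import env, optics
def look(n):
    im,d=optics.read_camera(n); return im,d
def world(n,d):
    p=optics.camera_params(n); h,w=d.shape
    f=h/2/np.tan(np.radians(p["fov_y"])/2)
    v,u=np.mgrid[:h,:w]
    c=np.stack([(u-p["cx"])/f*d,(v-p["cy"])/f*d,d],-1)
    R=cv2.Rodrigues(np.array(p["rvec"],float))[0]
    return (c-np.array(p["tvec"]).ravel())@R
E
python3 - <<'E'
from h import *
for n in("top","scene"):
    im,d=look(n); np.savez(f"{n}.npz",im=im,d=d,w=world(n,d))
    cv2.imwrite(f"pics/{n}.png",im[...,::-1]); print(optics.camera_params(n))
print(env.state(),env.tip_extent)
E
```

```text
{'fov_y': 45.91989920179038, 'cx': 258.9765524728912, 'cy': 190.89109118937807, 'rvec': array([ 2.10385279, -2.11394844,  0.18817117]), 'tvec': array([0.03357164, 0.54135284, 1.13065921])}
{'fov_y': 45.569754590436105, 'cx': 259.29240915360214, 'cy': 193.62257606569267, 'rvec': array([ 0.95867777,  2.44217634, -1.08507298]), 'tvec': array([ 0.3898125 , -0.21696639,  1.50443892])}
{'time': 0.1, 'joint_positions': array([1.10641028e+00, 3.13949514e-01, 4.50817055e-02, 1.30359938e+00,
       7.67754547e-06, 1.43117570e+00]), 'joint_vel': array([-0.00152259, -0.00120689,  0.0044907 , -0.00061603,  0.0006668 ,
       -0.00070153]), 'joint_torque': array([ 2.41759168e-03, -4.81719553e+01,  2.99247891e+01,  1.25590700e-02,
       -1.89744324e-04, -1.76777963e-06]), 'position': array([0.18329774, 0.54454624, 0.24747979]), 'tool_rot': array([-2.52150045e-04,  1.61669977e-01,  9.86844527e-01, -7.96479303e-04]), 'wrist_force': array([ 0.30084092,  0.86497674, -0.07658054]), 'moment': array([-0.01148586,  0.05380266,  0.00325063]), 'gripper_force': 0.0, 'gripper_width': 0.08544925149475319} 0.017
```

View pics/top.png

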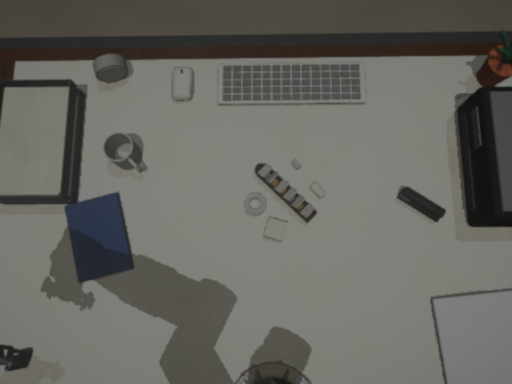

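View pics/scene.png

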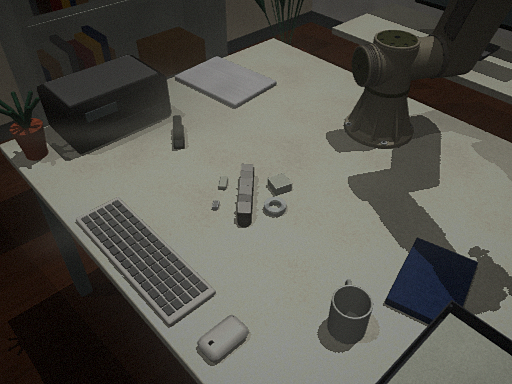

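The top view shows the organiser with its nose at about pixel (260,167) and its other end at (315,218). Tape (255,203), notes (275,229), eraser (317,189) and sharpener (296,164) lie close beside it. Next I fit its pose from depth.

```bash
cat > fit.py <<'E'
from h import *
from scipy.optimize import minimize
def fit(files=("top","scene")):
    out={}
    for n in files:
        z=np.load(n+".npz"); w=z["w"]; ok=z["d"]>0
        if n=="top": m=np.zeros(ok.shape,np.uint8); cv2.fillPoly(m,[np.array([[250,158],[266,158],[322,212],[316,226],[300,220],[250,178]])],1)
        else: m=np.zeros(ok.shape,np.uint8); cv2.rectangle(m,(233,158),(258,228),1,-1)
        s=(m>0)&ok&(w[...,2]>.012)&(w[...,2]<.075)
        out[n]=w[s]; t=w[(m>0)&ok&(w[...,2]<.008)]
        print(n,s.sum(),"desk z",np.median(t[:,2]) if len(t) else None)
    return out
if __name__=="__main__":
    o=fit()
    for n,P in o.items():
        r=cv2.minAreaRect(P[:,:2].astype(np.float32)*1000); print(n,r,"z pct",np.percentile(P[:,2],[5,50,95,100]))
        b=cv2.boxPoints(r); print(b.round(1).tolist())
        for k in(20,):
            c=P[:,:2].mean(0); u=np.linalg.svd(P[:,:2]-c)[2][0] if len(P)<4000 else None
            print(c,u)
            a=(P[:,:2]-c)@u; 
            v=np.array([-u[1],u[0]]); q=(P[:,:2]-c)@v
            for lo in np.arange(-.12,.12,.01):
                i=(a>=lo)&(a<lo+.01)
                if i.any(): print(round(lo,2),i.sum(),(np.percentile(P[i,2],[5,50,97])*1000).round(),(np.percentile(q[i],[3,97])*1000).round(1))
    for n in o:
        im=cv2.resize(np.load(n+".npz")["im"][(slice(150,245),slice(235,345)) if n=="top" else (slice(150,235),slice(200,300))],None,fx=6,fy=6,interpolation=cv2.INTER_CUBIC)
        cv2.imwrite(f"pics/c_{n}.png",cv2.convertScaleAbs(im[...,::-1],alpha=1.5))
E
python3 fit.py
```

```text
top 850 desk z -0.0002568011261250143
scene 820 desk z 0.00018088141158553397
top ((549.5895385742188, -34.074676513671875), (206.38340759277344, 37.2811393737793), 45.54524612426758) z pct [0.01602888 0.03740644 0.05218752 0.05959945]
[[464.0, -94.69999694824219], [490.6000061035156, -120.80000305175781], [635.2000122070312, 26.5], [608.5999755859375, 52.599998474121094]]
[ 0.54620372 -0.03519468] [-0.7004527  -0.71369882]
-0.11 18 [15. 19. 23.] [-10.3  10.9]
-0.1 34 [16. 20. 25.] [-13.1  16. ]
-0.09 48 [27. 35. 41.] [-16.1  17.8]
-0.08 45 [25. 42. 49.] [-16.3  17.5]
-0.07 44 [16. 46. 52.] [-16.4  17.9]
-0.06 35 [21. 36. 46.] [-16.5  17.7]
-0.05 43 [13. 49. 58.] [-15.9  18.1]
-0.04 20 [13. 27. 32.] [-16.5  19.8]
-0.03 37 [21. 34. 41.] [-16.3  18.6]
-0.02 52 [28. 42. 48.] [-16.4  16.6]
-0.01 41 [21. 47. 52.] [-16.3  17.2]
-0.0 36 [21. 33. 39.] [-16.4  18.3]
0.01 53 [27. 42. 48.] [-16.1  17.7]
0.02 45 [14. 47. 54.] [-16.3  18.8]
0.03 28 [18. 35. 39.] [-16.5  19.1]
0.04 54 [26. 43. 50.] [-16.4  16.7]
0.05 44 [13. 50. 56.] [-16.1  18.2]
0.06 30 [19. 30. 37.] [-15.8  18.1]
0.07 55 [26. 3
[... 534 characters left out ...]
7. 53.] [-18.2  15.1]
-0.1 26 [32. 42. 47.] [-18.   15.6]
-0.09 1 [31. 31. 31.] [15.9 15.9]
-0.08 51 [28. 50. 56.] [-16.3  16.5]
-0.07 43 [25. 44. 52.] [-13.3  16.7]
-0.06 3 [49. 50. 50.] [-6.5 13.8]
-0.05 49 [43. 49. 54.] [-17.2  15.1]
-0.04 53 [36. 42. 50.] [-16.9  15.5]
-0.03 2 [32. 32. 33.] [15.8 16. ]
-0.02 54 [38. 47. 52.] [-17.8  16.2]
-0.01 53 [36. 41. 48.] [-16.1  15.3]
-0.0 7 [14. 22. 33.] [16.9 17.1]
0.01 4 [35. 54. 55.] [-17.4   2.3]
0.02 92 [39. 49. 58.] [-15.4  15.6]
0.03 14 [31. 41. 47.] [-9.  16.1]
0.04 47 [41. 47. 52.] [-16.4  15.5]
0.05 65 [34. 41. 48.] [-15.9  16.6]
0.06 117 [18. 30. 38.] [-18.3  17.3]
0.07 41 [16. 19. 22.] [-15.4  15.1]
0.08 29 [12. 17. 22.] [-10.5  10.3]
```

View pics/c_top.png

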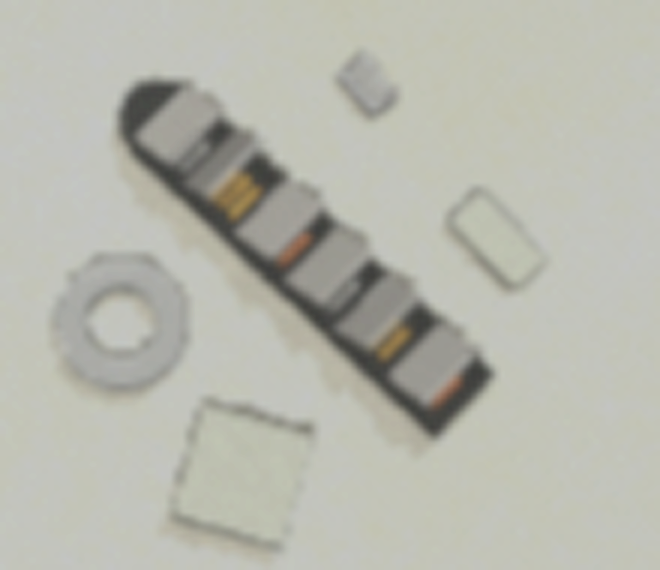

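The crop shows six open grey lids, with the nose at upper left. The depth fit gives a row direction of about (-0.702,-0.712) and an origin near (543.5,-41) mm. The length of 206 mm and width of 37 mm match the model. Next I move to above the nose, turn so the pad edges face along the row, and close the fingers.

Request:
drive_tool(linear=[[0.568,-0.612,0],[0.568,-0.612,0],[0.568,-0.612,0],[0.568,-0.612,0],[0.568,-0.612,0],[0.568,-0.612,0],[0.568,-0.612,0],[0.568,-0.612,0],[0.568,-0.612,0],[0.568,-0.612,0]], turn=[[0,0,0.0356],[0,0,0.0356],[0,0,0.0356],[0,0,0.0356],[0,0,0.0356],[0,0,0.0356],[0,0,0.0356],[0,0,0.0356],[0,0,0.0356],[0,0,0.0356]], fingers=[0,0,0,0,0,0,0,0,0,0], grip_force=20)

```text
time: 0.93
position: [0.4113, 0.2987, 0.248]
tool_rot: [-0.0, -0.118, 0.993, -0.0]
wrist_force: [0.4, 0.1, 0.3]
gripper_width: -0.0002
gripper_force: 0.0
```

Request:
drive_tool(linear=[[0.568,-0.612,0],[0.568,-0.612,0],[0.568,-0.612,0],[0.568,-0.612,0],[0.568,-0.612,0],[0.568,-0.612,0],[0.568,-0.612,0],[0.568,-0.612,0],[0.568,-0.612,0],[0.568,-0.612,0]], turn=[[0,0,0.0356],[0,0,0.0356],[0,0,0.0356],[0,0,0.0356],[0,0,0.0356],[0,0,0.0356],[0,0,0.0356],[0,0,0.0356],[0,0,0.0356],[0,0,0.0356]], fingers=[0,0,0,0,0,0,0,0,0,0])

```text
time: 1.77
position: [0.6386, 0.0539, 0.2477]
tool_rot: [-0.0, -0.388, 0.922, 0.0]
wrist_force: [0.5, 0.3, 0.9]
gripper_width: 0.0002
gripper_force: 0.0
```

Request:
drive_tool(linear=[[0,0,0],[0,0,0],[0,0,0]], turn=[[0,0,0],[0,0,0],[0,0,0]], fingers=[0,0,0])

```text
time: 2.02
position: [0.6373, 0.0554, 0.2475]
tool_rot: [-0.001, -0.386, 0.922, 0.001]
wrist_force: [0.1, 0.1, 0.5]
gripper_width: -0.0
gripper_force: 0.0
```

Request:
drive_tool(linear=[[0,0,-0.6],[0,0,-0.6],[0,0,-0.6],[0,0,-0.6],[0,0,-0.6],[0,0,-0.6],[0,0,-0.6],[0,0,-0.6],[0,0,-0.05],[0,0,0]], turn=[[0,0,0],[0,0,0],[0,0,0],[0,0,0],[0,0,0],[0,0,0],[0,0,0],[0,0,0],[0,0,0],[0,0,0]], fingers=[0,0,0,0,0,0,0,0,0,0])

```text
time: 2.85
position: [0.6356, 0.0567, 0.0532]
tool_rot: [-0.002, -0.387, 0.922, 0.001]
wrist_force: [0.3, -0.3, 1.1]
gripper_width: 0.0003
gripper_force: 0.0
```

```bash
cat > chk.py <<'E'
from h import *
import sys
k=sys.argv[1]
s=env.state(); print(s["time"],s["position"],s["wrist_force"])
u=np.array([-.702,-.712]); v=np.array([.712,-.702]); o=np.array([.5435,-.041])
for n in("top","scene"):
    im,d=look(n); w=world(n,d); np.savez(f"{k}_{n}.npz",im=im,d=d,w=w)
    a=(w[...,:2]-o)@u; q=(w[...,:2]-o)@v; ok=(d>0)&(abs(q)<.02)&(w[...,2]>.012)
    print(n,[(int(lo*1000),int(np.percentile(w[ok&(a>=lo)&(a<lo+.01)][:,2],60)*1000)) for lo in np.arange(-.16,.11,.01) if (ok&(a>=lo)&(a<lo+.01)).sum()>5])
sl=(slice(140,250),slice(180,320))
cv2.imwrite(f"pics/{k}.png",cv2.convertScaleAbs(cv2.resize(im[sl][...,::-1],None,fx=5,fy=5,interpolation=cv2.INTER_CUBIC),alpha=1.5))
E
python3 chk.py a
```

```text
2.85 [0.63563623 0.05669329 0.05317937] [ 0.34920403 -0.31758295  1.13411853]
top [(-160, 518), (-150, 518), (-139, 519), (-129, 520), (-119, 533), (-109, 533), (-99, 537), (-89, 539), (-79, 538), (-69, 535), (-59, 48), (-49, 30), (-39, 31), (-29, 39), (-19, 47), (-9, 27), (0, 38), (10, 48), (20, 24), (30, 38), (40, 50), (50, 30), (60, 37), (70, 46), (80, 35), (90, 31)]
scene [(-160, 145), (-150, 119), (-139, 521), (-129, 523), (-119, 530), (-109, 533), (-99, 539), (-89, 541), (-79, 541)]
```

View pics/a.png

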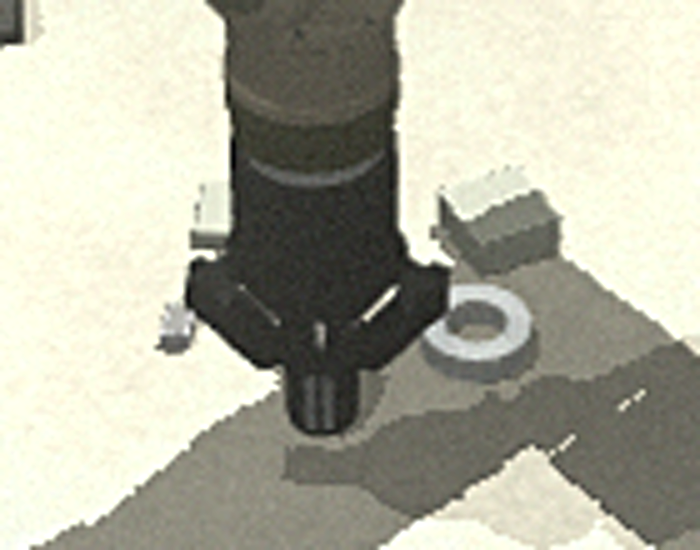

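The scene picture shows the closed fingertips just ahead of the nose, with the tip bottom at about full-frame pixel (245,226). The bystanders are undisturbed. I'll measure the tip height from the depth.

Run:
```python
from h import *
print([ (env.state()["position"]*1000).round(1).tolist()])
z=np.load("a_scene.npz"); w=z["w"]
for r in range(208,232,2): print(r,[(w[r,c]*1000).round().astype(int).tolist() for c in (240,245,249)])
r=w[215:228,234:256].reshape(-1,3); 
r=r[(r[:,2]>.03)&(r[:,2]<.07)]; print(len(r),r.min(0),r.max(0),np.sort(r[:,2])[:15].round(4))
o=np.array([.5435,-.041]); q=(r[:,:2]-o)@[.712,-.702]; a=(r[:,:2]-o)@[-.702,-.712]; print(q.min(),q.max(),a.min(),a.max())
```

```text
[[638.4, 56.2, 55.9]]
208 [[654, 63, 104], [646, 72, 105], [640, 79, 106]]
210 [[653, 62, 95], [643, 69, 95], [637, 76, 96]]
212 [[652, 60, 87], [642, 67, 86], [636, 75, 88]]
214 [[653, 62, 83], [644, 69, 82], [636, 75, 81]]
216 [[647, 54, 66], [641, 66, 71], [635, 73, 72]]
218 [[649, 56, 62], [642, 66, 65], [633, 71, 63]]
220 [[649, 56, 56], [643, 67, 60], [636, 74, 60]]
222 [[648, 55, 47], [644, 68, 54], [633, 71, 49]]
224 [[628, 31, 8], [644, 68, 48], [609, 43, 3]]
226 [[628, 30, 1], [620, 40, 2], [609, 43, -4]]
228 [[633, 36, 1], [625, 46, 3], [617, 52, 1]]
230 [[636, 38, -3], [629, 50, 1], [1149, 656, 844]]
88 [0.63292549 0.05257372 0.0426488 ] [0.653011   0.07443758 0.069204  ] [0.0426 0.0431 0.0432 0.0443 0.0444 0.0445 0.0446 0.0457 0.0458 0.0461
 0.0461 0.0462 0.0463 0.047  0.047 ]
-0.015012460846968218 0.011817743622605414 -0.15156949052108643 -0.1397621398636063
```

Request:
drive_tool(linear=[[0.03,-0.03,-0.025],[-0.096,-0.0975,0],[-0.096,-0.0975,0],[-0.096,-0.0975,0],[-0.096,-0.0975,0],[-0.096,-0.0975,0],[-0.096,-0.0975,0],[-0.096,-0.0975,0],[-0.096,-0.0975,0],[-0.096,-0.0975,0]], turn=[[0,0,0],[0,0,0],[0,0,0],[0,0,0],[0,0,0],[0,0,0],[0,0,0],[0,0,0],[0,0,0],[0,0,0]], fingers=[0,0,0,0,0,0,0,0,0,0])

```text
time: 3.78
position: [0.6043, 0.0186, 0.0534]
tool_rot: [0.0, -0.386, 0.922, -0.0]
wrist_force: [-0.2, -0.1, 0.6]
gripper_width: -0.0002
gripper_force: 0.1
```

Request:
drive_tool(linear=[[-0.096,-0.0975,0],[0,0,0]], turn=[[0,0,0],[0,0,0]], fingers=[0,0])

```text
time: 3.95
position: [0.5997, 0.0144, 0.0532]
tool_rot: [-0.001, -0.386, 0.922, 0.0]
wrist_force: [-0.0, -0.3, -0.4]
gripper_width: -0.0001
gripper_force: 0.0
```

```bash
python3 chk.py b
python3 - <<'E'
from h import *
L=[]
for i in range(8): optics.read_camera("top"); s=env.state(); L.append(np.r_[s["position"]*1000,s["wrist_force"]])
print(np.mean(L,0).round(2),np.std(L,0).round(2))
E
```

```text
3.95 [0.59968743 0.01439694 0.05321587] [-0.02852169 -0.33060646 -0.39283254]
top [(-139, 510), (-129, 516), (-119, 520), (-109, 517), (-99, 518), (-89, 519), (-79, 521), (-69, 534), (-59, 534), (-49, 536), (-39, 540), (-29, 541), (-19, 539), (10, 48), (20, 26), (30, 39), (40, 50), (50, 28), (60, 35), (70, 45), (80, 33), (90, 31)]
scene [(-150, 480), (-139, 468), (-129, 445), (-119, 309), (-109, 361), (-99, 118), (-89, 124), (-79, 520), (-69, 529), (-59, 530), (-49, 537), (-39, 536), (-29, 43), (-19, 44)]
[ 6.0083e+02  1.5290e+01  5.3280e+01  1.5000e-01 -2.0000e-01  2.2000e-01] [0.05 0.08 0.03 0.56 0.3  0.31]
```

View pics/b.png

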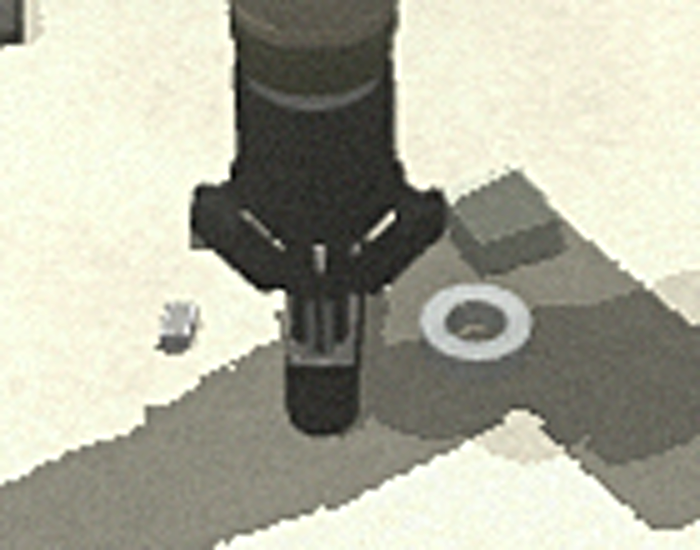

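The shut white lid 1 is visible beneath the tips, at about full-frame pixel (244,212), and the organiser hasn't moved. The averaged tip height is 36.3 mm and there is no contact force. I lower 0.6 mm and go on.

Request:
drive_tool(linear=[[-0.0965,-0.0978,-0.015],[-0.0965,-0.0978,0],[-0.0965,-0.0978,0],[-0.0965,-0.0978,0],[-0.0965,-0.0978,0],[-0.0965,-0.0978,0],[-0.0965,-0.0978,0],[-0.0965,-0.0978,0],[-0.0965,-0.0978,0],[-0.0965,-0.0978,0]], turn=[[0,0,0],[0,0,0],[0,0,0],[0,0,0],[0,0,0],[0,0,0],[0,0,0],[0,0,0],[0,0,0],[0,0,0]], fingers=[0,0,0,0,0,0,0,0,0,0])

```text
time: 5.28
position: [0.5618, -0.0244, 0.0528]
tool_rot: [0.0, -0.386, 0.922, -0.0]
wrist_force: [-0.1, 0.4, 0.8]
gripper_width: 0.0001
gripper_force: 0.1
```

```bash
python3 chk.py c
python3 - <<'E'
from h import *
L=[]
for i in range(4): optics.read_camera("top"); s=env.state(); L.append(np.r_[s["position"]*1000,s["wrist_force"]])
m=np.mean(L,0); print(m.round(2),(m[:2]-[543.5,-41])@np.array([[-.702,.712],[-.712,-.702]]))
w=np.load("c_scene.npz")["w"]; o=[.5435,-.041]
a=(w[...,:2]-o)@[-.702,-.712]; q=(w[...,:2]-o)@[.712,-.702]
for lo in range(-115,-35,8):
    i=(abs(q)<.012)&(a*1000>=lo)&(a*1000<lo+8)&(w[...,2]>.01)&(w[...,2]<.06); print(lo,i.sum(),(w[i][:,2].mean()*1000).round(1) if i.any() else '')
E
```

```text
5.2833 [ 0.56178925 -0.02441932  0.05281278] [-0.12250868  0.4387402   0.83647245]
top [(-89, 501), (-79, 513), (-69, 520), (-59, 519), (-49, 518), (-39, 518), (-29, 520), (-19, 534), (-9, 535), (0, 535), (10, 541), (20, 542), (30, 542), (80, 30), (90, 33)]
scene [(-119, 18), (-109, 20), (-99, 30), (-89, 475), (-79, 464), (-69, 353), (-59, 309), (-49, 143), (-39, 114), (-29, 518), (-19, 519), (-9, 520), (0, 521), (30, 44)]
[ 5.6197e+02 -2.4100e+01  5.2700e+01  1.3000e-01 -6.0000e-02  4.9000e-01] [-25.00037282   1.29027377]
-115 37 16.7
-107 22 20.5
-99 55 27.2
-91 23 34.7
-83 22 35.6
-75 21 34.9
-67 20 35.6
-59 18 35.8
-51 17 35.0
-43 43 42.8
```

View pics/c.png

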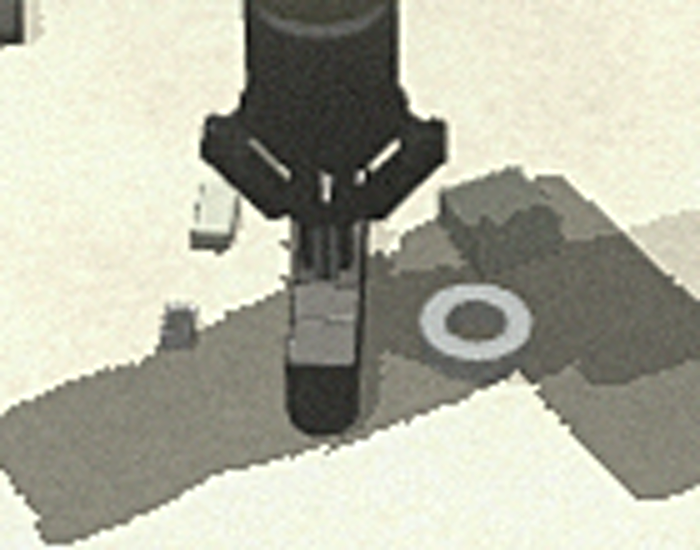

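Lids 1 and 2 show flat at full-frame pixels (245,209) and (246,200), at a height of about 35 mm, and the organiser is unmoved. I continue at the same height.

Request:
drive_tool(linear=[[-0.0965,-0.0978,0],[-0.0965,-0.0978,0],[-0.0965,-0.0978,0],[-0.0965,-0.0978,0],[-0.0965,-0.0978,0],[-0.0965,-0.0978,0],[-0.0965,-0.0978,0],[-0.0965,-0.0978,0],[-0.0965,-0.0978,0],[-0.0965,-0.0978,0]], turn=[[0,0,0],[0,0,0],[0,0,0],[0,0,0],[0,0,0],[0,0,0],[0,0,0],[0,0,0],[0,0,0],[0,0,0]], fingers=[0,0,0,0,0,0,0,0,0,0])

```text
time: 6.42
position: [0.5234, -0.0634, 0.0529]
tool_rot: [0.0, -0.386, 0.922, 0.0]
wrist_force: [0.5, -0.1, 0.4]
gripper_width: 0.0006
gripper_force: 0.4
```

```bash
cat > c2.py <<'E'
from h import *
import sys
k=sys.argv[1]; L=[]
for i in range(4): im,d=optics.read_camera("scene"); s=env.state(); L.append(np.r_[s["position"]*1000,s["wrist_force"]])
m=np.mean(L,0); print(s["time"],m.round(2),(m[:2]-[543.5,-41])@np.array([[-.702,.712],[-.712,-.702]]))
w=world("scene",d); o=[.5435,-.041]
a=(w[...,:2]-o)@[-.702,-.712]; q=(w[...,:2]-o)@[.712,-.702]
for lo in range(-115,100,8):
    i=(abs(q)<.012)&(a*1000>=lo)&(a*1000<lo+8)&(w[...,2]>.01)&(w[...,2]<.06); print(lo,i.sum(),(w[i][:,2].mean()*1000).round(1) if i.any() else '',end="; ")
sl=(slice(140,250),slice(180,320))
cv2.imwrite(f"pics/{k}.png",cv2.convertScaleAbs(cv2.resize(im[sl][...,::-1],None,fx=5,fy=5,interpolation=cv2.INTER_CUBIC),alpha=1.5))
E
python3 c2.py d
```

```text
6.6167 [ 5.2298e+02 -6.3620e+01  5.2750e+01  1.2000e-01  3.1000e-01  8.0000e-02] [30.51046095  1.2639371 ]
-115 38 17.2; -107 24 20.9; -99 55 28.3; -91 20 34.9; -83 23 34.7; -75 19 35.4; -67 19 35.2; -59 20 34.8; -51 17 35.6; -43 19 35.4; -35 19 35.0; -27 17 34.7; -19 19 35.3; -11 17 34.9; -3 19 34.6; 5 19 34.8; 13 50 45.4; 21 27 45.9; 29 0 ; 37 1 35.4; 45 0 ; 53 0 ; 61 0 ; 69 1 47.7; 77 2 49.5; 85 0 ; 93 0 ;
```

Lids 1–3 are flat and nothing has shifted, so I finish the row: 11 more rows, then lift.

Request:
drive_tool(linear=[[-0.0965,-0.0978,0],[-0.0965,-0.0978,0],[-0.0965,-0.0978,0],[-0.0965,-0.0978,0],[-0.0965,-0.0978,0],[-0.0965,-0.0978,0],[-0.0965,-0.0978,0],[-0.0965,-0.0978,0],[-0.0965,-0.0978,0],[-0.0965,-0.0978,0]], turn=[[0,0,0],[0,0,0],[0,0,0],[0,0,0],[0,0,0],[0,0,0],[0,0,0],[0,0,0],[0,0,0],[0,0,0]], fingers=[0,0,0,0,0,0,0,0,0,0])

```text
time: 7.45
position: [0.4844, -0.1026, 0.0527]
tool_rot: [-0.0, -0.386, 0.922, 0.0]
wrist_force: [-0.6, 0.5, 0.8]
gripper_width: 0.0001
gripper_force: 0.1
```

Request:
drive_tool(linear=[[-0.0965,-0.0978,0],[-0.0965,-0.0978,0],[-0.0965,-0.0978,0],[0,0,0],[0,0,0.3],[0,0,0.8],[0,0,0.8],[0,0,0.8],[-0.3,-0.3,0.8],[-0.3,-0.3,0.5]], turn=[[0,0,0],[0,0,0],[0,0,0],[0,0,0],[0,0,0],[0,0,0],[0,0,0],[0,0,0],[0,0,0],[0,0,0]], fingers=[0,0,0,0,0,0,0,0,0,0])

```text
time: 8.28
position: [0.4504, -0.1382, 0.216]
tool_rot: [0.001, -0.387, 0.922, -0.001]
wrist_force: [0.2, -0.7, 0.3]
gripper_width: -0.0001
gripper_force: 0.0
```

```bash
python3 c2.py e
```

```text
8.4833 [ 4.4999e+02 -1.3935e+02  2.1582e+02 -6.0000e-02 -1.5000e-01  4.1000e-01] [135.66730483   2.46433317]
-115 42 17.2; -107 15 19.7; -99 59 27.8; -91 21 35.4; -83 21 34.5; -75 22 34.9; -67 18 34.7; -59 22 34.9; -51 18 35.5; -43 15 35.0; -35 19 34.5; -27 18 35.1; -19 21 34.7; -11 17 35.2; -3 17 35.1; 5 13 35.5; 13 20 34.4; 21 15 35.6; 29 15 34.4; 37 16 35.0; 45 17 35.6; 53 18 34.4; 61 14 34.2; 69 21 35.4; 77 11 35.3; 85 9 34.5; 93 0 ;
```

View pics/e.png

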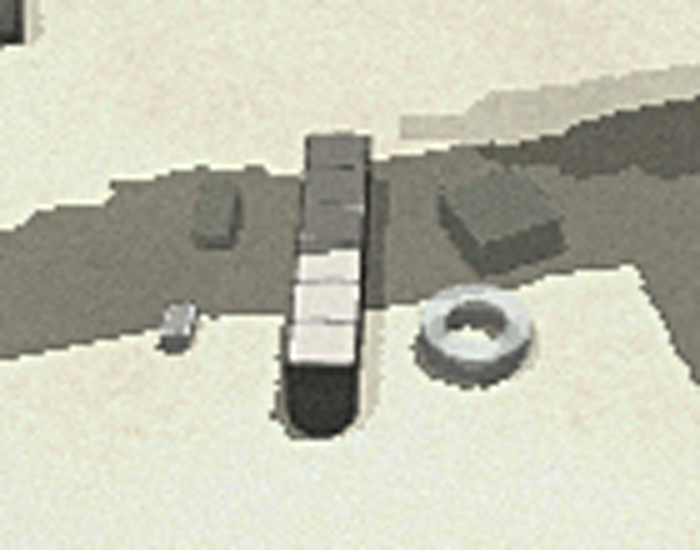

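All six lids lie flat, from full-frame pixel (244,209) to (247,169). The organiser and its neighbours are in place, and the hand is clear.

```bash
python3 -c "
from plant import env
print(env.hand_in())"
```

```text
the job is handed in; nothing more can be done
None
```

I laid all six lids shut one after another from the nose end with a light pass and handed the job in; the last picture shows every lid flat, the organiser and the things beside it in place, and the hand clear, but the hand-in returned no verdict.

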